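# Start the screw of the herb press

## Robot

A 7-joint arm with a two-finger parallel gripper is mounted at the origin on the work surface. World frame = base frame: x ahead of the robot, y to its left, z up, the work surface at z = 0. Lengths are in m, angles in rad, forces in N, time in s.
With the tool pointing down it reaches from about 0.35 to 0.9 m from the base axis. Payload 19.9 kg.
Tool frame: the origin (TCP) lies between the finger pads; the fingertips stand 17 mm ahead of it and the grasp point (between the pads) lies 2 mm behind it (r.tips_ahead is the z of the fingertips in the tool frame, in m); z points along the fingers, y is the direction in which the jaws open and shut (so a half turn about z gives the same grasp; the last joint's range is limited). The gripper opens to 94 mm and grips with 3 to 60 N. Pads are 16 mm wide; open, the fingers measure 119 mm over their backs; the gripper's body (75 mm by 177 mm) begins 78 mm behind the grasp point.
Start: joints at [1.222, 0.417, -0.01, 1.614, 0.005, 1.111, -0.053], TCP at [0.189, -0.596, 0.222] pointing down, gripper open.
Joint ranges: [-2.81, 2.81], [-0.39, 2.02], [-1.27, 1.25], [0.06, 2.57], [-1.19, 4.33], [0.19, 2], [-2.82, 2.82]. Speed limits (rad/s): [1.89, 1.89, 2.39, 2.39, 3.01, 3.01, 3.01].

## Interface

Orientations are given as a unit quaternion [x, y, z, w].
In Python, from rig import r, fingers, optics, ticket, current_time_s, current_joint_positions, current_joint_velocities, current_tau, current_tool_pos, current_eef_rot, current_contact_force, current_ft_torque, current_grip_width gives the robot as it stands. Calls block until the motion is done:
- r.goto(position, orientation): joint-space move of the TCP to a pose.
- r.move_l(position, orientation=None, feed=0.15): straight line of the TCP; orientation=None keeps the orientation; feed is the mean speed in m/s.
- r.movej(angles): joint-space move.
- fingers.gripper_open() and fingers.close(grasp_force=None): open the fingers fully, or close them until they stop; grasp_force is the grip in N (None keeps the last).
- r.pause(seconds).
- r.solve_ik(position, orientation): joint angles nearest the present ones, or None.
- optics.capture(name): name is "scene" or "top"; returns the picture (420x560x3 uint8, red, green, blue); there is no depth.
- optics.camera_info(name): a dict with "fx", "fy", "cx", "cy" (pixels), "dist" ([k1, k2, p1, p2, k3] as OpenCV has them; the pictures are not rectified), "camera_from_world" (4x4, takes a point from world to camera coordinates). Camera axes: x right, y up, looking along -z (the intrinsics and any distortion apply to the point x, -y, -z); pixel columns grow to the right and rows downward; lengths in m; the calibration is good to about 2 mm. A picture is of the moment at which its call begins. camera_info takes no time and is no camera call.
A pose or a line that the arm cannot do raises r.MotionError and nothing moves.
- ticket.sign_off(): hands the job in, once; it reports no verdict.
Readings, each from a call of its own:
- current_time_s(): time.
- current_joint_positions(): joint angles.
- current_joint_velocities(): joint speeds.
- current_tau(): joint torques, N m.
- current_tool_pos(): TCP position.
- current_eef_rot(): TCP orientation.
- current_contact_force(): force on the tool from outside, world axes, zero at the start.
- current_ft_torque(): the same for the moment, N m.
- current_grip_width(): finger opening in m.
Only numpy, scipy, OpenCV 4.12 (cv2) and the standard library are available. Lean on these libraries where they do the work, as an engineer would, in place of code of your own. Each camera call takes 0.05 s, during which the arm holds its last target. There are 200 camera calls.

## Task

The crank screw of the small herb press is standing on the false start of its threaded boss instead of in the thread. Take the red crank handle and turn the screw backward (counter-clockwise from above) until it drops into the thread; then turn it forward (clockwise) by one full turn and finish while still gripping the handle, holding the screw started and still. Leave the bowl, the jar, the mortar and the tin where they stand.

Things in the scene. Friction and masses are not known exactly. Their poses are not given: they have to be found in the camera images.
- boss_top (a point): Point on the screw's vertical axis, at the top rim of the brass boss (70 mm across, bored 54 mm), 155 mm above the counter, in the middle of the bridge of the green press. The press is fixed; its bridge (145 mm high, post nuts to 155 mm) lies wholly below the crank. Axes: z up, x across the bridge, y along it.
- handle_mid (a point): Middle of the red crank handle: an upright cylinder 26 mm across, 50 mm tall (25 mm above and below this point). It spins freely on its pin at the end of the crank arm, so a gripper can carry it round without turning, at 50 mm radius about the screw's axis. It rests on the arm by its weight but can also slide up its pin by 24 mm. Only the position matters, not the axes.
- crank (a joint): Turn of the screw, rad; grows forward (clockwise from above). It starts between 0.7 and 2.2 on the false start, which ends at a wall near 2.8. Turned backward it drops into the thread between 0.15 and -0.3; a wall at about -0.35 stops it. One turn forward of the drop is about 6.28; the thread ends near 7.3. Turning takes about 1 to 1.5 N at the handle; it stays where left.
- spindle (a joint): Height of the screw in m, up positive, 0 at the thread's start. On the false start it reads 0.005 to 0.010, rising 1.6 mm per rad turned backward; at the drop it falls 10 mm. In the thread it sinks 10 mm per forward turn. Screw and crank (0.75 kg) drop by their own weight: the pin slides down in the handle even when that is gripped firmly at its height.
- bowl_mid (a point): Bystander: steel bowl, 136 mm across, 62 mm tall; point half-way up. Leave alone.
- herb_jar_mid (a point): Bystander: amber glass jar with wooden cap, 68 mm across, 105 mm tall; point half-way up. Leave alone.
- mortar_mid (a point): Bystander: white ceramic mortar, 96 mm across, 75 mm tall; point half-way up. Leave alone.
- tin_mid (a point): Bystander: green tin, 66 mm across, 85 mm tall; point half-way up. Leave alone.
- sleeve: The red handle as a body; origin at the centre of its foot, 25 mm below handle_mid, z up. The dark steel crank arm (20 mm wide) lies under it, its top 1 mm below the foot when the handle rests on it; the hub nut on the screw's axis then stands 5 mm above the foot and nothing else stands higher. Gripped at 15 to 20 N it does not slip.

How it is judged:
By the outcome, as a careful person would: the job done as asked, in the order asked, and still so for the second after the job is handed in, while the arm keeps its last pose, push and grip.
It also fails if it takes over 58 s, if anything falls off the work surface, if the arm or the gripper's body presses on something with over 40 N, if the wrist force passes 120 N, or if a joint passes its speed limit or range.

## Working session

There is one attempt and no reset: what is moved stays moved. The work goes in short steps, each a Python script; the robot and the scene stay as the last script left them, time stands still between calls to the robot, and variables do not carry over. Pictures are saved under pics/ and viewed, about 8 in all and at most 12, crops included, and the job is handed in when it is done.

```bash
mkdir -p pics; ls; python3 - <<'E'
from rig import *
import cv2,numpy as np
for n in("scene","top"):
    im=optics.capture(n); cv2.imwrite(f"pics/{n}0.png",im[:,:,::-1]); i=optics.camera_info(n)
    print(n,{k:np.round(v,3).tolist() for k,v in i.items()})
print(current_time_s(),current_eef_rot(),current_tool_pos(),current_grip_width(), r.tips_ahead)
E
```

```text
pics
scene {'fx': 414.189, 'fy': 414.189, 'cx': 280.756, 'cy': 209.922, 'dist': [-0.014, 0.0, 0.0, 0.0, 0.0], 'camera_from_world': [[-0.826, 0.563, 0.017, 0.449], [-0.37, -0.565, 0.738, 0.092], [0.425, 0.603, 0.675, -1.262], [0.0, 0.0, 0.0, 1.0]]}
top {'fx': 472.5, 'fy': 472.5, 'cx': 275.009, 'cy': 217.679, 'dist': [-0.091, 0.0, 0.0, 0.0, 0.0], 'camera_from_world': [[-0.016, -1.0, 0.023, -0.008], [0.992, -0.013, 0.125, -0.562], [-0.124, 0.025, 0.992, -1.203], [0.0, 0.0, 0.0, 1.0]]}
0.1 [ 9.88255223e-01  1.52811436e-01 -1.10214875e-04 -5.15798937e-04] [ 0.1886753  -0.5955243   0.22191327] 0.0940206776304474 0.017
```

View pics/scene0.png

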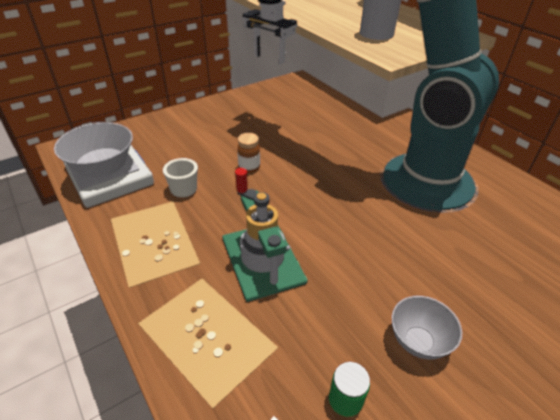

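View pics/top0.png

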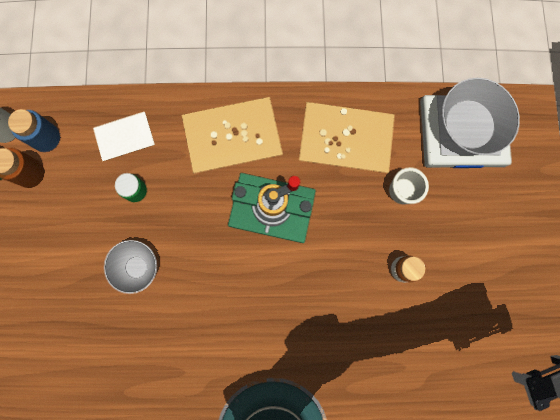

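The scene view shows the red handle at about (241,180) and the brass boss at (262,215), with the jar behind at (248,150). The top view shows the handle at about (293,183), the boss ring at (272,200) and the bridge running left–right. The bystanders are well clear of the press.

```bash
cat > h.py <<'E'
from rig import *
import cv2,numpy as np
def ray(n,px):
    i=optics.camera_info(n); K=np.array([[i['fx'],0,i['cx']],[0,i['fy'],i['cy']],[0,0,1]])
    u,v=cv2.undistortPoints(np.array([[px]],float),K,np.array(i['dist']))[0,0]
    M=i['camera_from_world']; M=np.array(M); R=M[:3,:3]
    d=R.T@np.array([u,-v,-1]); return -R.T@M[:3,3], d/np.linalg.norm(d)
def plane(n,px,z):
    o,d=ray(n,px); return o+d*(z-o[2])/d[2]
def tri(a,b):
    (o1,d1),(o2,d2)=ray("scene",a),ray("top",b)
    s=np.linalg.lstsq(np.c_[d1,-d2],o2-o1,rcond=None)[0]
    p,q=o1+s[0]*d1,o2+s[1]*d2; return (p+q)/2,np.linalg.norm(p-q)
def blobs(im,kind):
    h,s,v=cv2.split(cv2.cvtColor(im,cv2.COLOR_RGB2HSV)); h=h.astype(int)
    m={'red':((h<5)|(h>174))&(s>190)&(v>90),'brass':(h>14)&(h<26)&(s>120)&(v>120)}[kind].astype(np.uint8)
    return m
E
python3 - <<'E'
from h import *
for n,x0,y0,x1,y1 in(("scene",215,155,315,300),("top",220,160,330,250)):
    im=optics.capture(n)
    for k in('red','brass'):
        m=blobs(im,k); f=np.zeros_like(m); f[y0:y1,x0:x1]=m[y0:y1,x0:x1]
        N,l,st,c=cv2.connectedComponentsWithStats(f)
        print(n,k,[(st[i].tolist(),c[i].round(1).tolist()) for i in range(1,N) if st[i,4]>8])
    c=im[y0:y1,x0:x1,::-1]; cv2.imwrite(f"pics/{n}1.png",cv2.resize(c,None,fx=5 if n=='top' else 4,fy=5 if n=='top' else 4,interpolation=cv2.INTER_CUBIC))
E
python3 -c "
import cv2,numpy as np
a=cv2.imread('pics/scene1.png');b=cv2.imread('pics/top1.png')
h=450;b=b[:450];a=cv2.resize(a[:450],None,fx=.6,fy=1) if 0 else a[:450,:400]
o=np.hstack([a,b[:,:400]]);print(o.shape);cv2.imwrite('pics/c1.png',o)"
```

```text
scene red [([235, 168, 12, 24, 212], [240.9, 179.1])]
scene brass [([257, 192, 9, 8, 57], [261.1, 195.4]), ([249, 205, 8, 6, 27], [252.6, 207.5]), ([246, 204, 33, 23, 246], [264.5, 217.8]), ([215, 290, 11, 10, 26], [219.8, 295.1])]
top red [([288, 176, 12, 15, 120], [293.8, 182.1])]
top brass [([220, 160, 37, 8, 110], [234.4, 162.3]), ([299, 160, 31, 5, 83], [317.5, 161.3]), ([258, 184, 30, 30, 281], [271.1, 200.1]), ([269, 191, 9, 8, 60], [273.0, 194.5])]
(450, 800, 3)
```

View pics/c1.png

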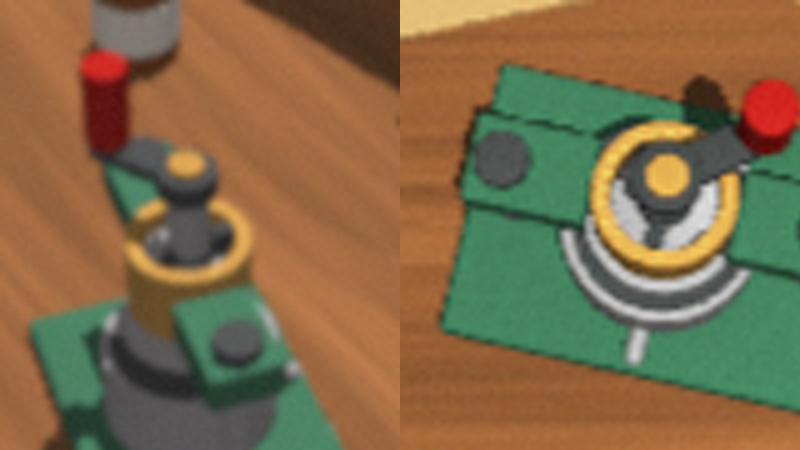

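The crops show the handle top at scene (241.2,172) and top (294,180.4). The hub nut is at scene (261,195) and top (273,194.5). The boss rim centre is at scene (262.2,215) and top (273.2,198.5).

```bash
python3 - <<'E'
from h import *
for n,a,b in(("handletop",(241.2,172),(294,180.4)),("nut",(261.3,195),(273.1,194.6)),("boss",(262.2,215),(273.2,198.5))):
    p,e=tri(a,b);print(n,p.round(4),round(e,4))
hz=tri((241.2,172),(294,180.4))[0]
print(plane("top",(273.2,198.5),.155),plane("scene",(262.2,215),.155))
# ik check
from scipy.spatial.transform import Rotation as R
c=tri((262.2,215),(273.2,198.5))[0]
for yaw in np.arange(-90,91,15):
    q=(R.from_euler('z',yaw,degrees=True)*R.from_quat([1,0,0,0])).as_quat()
    js=[r.solve_ik([c[0]+.05*np.cos(t),c[1]+.05*np.sin(t),.23],q) for t in np.linspace(0,6.28,7)[:-1]]
    print(yaw,[None if j is None else np.round(j,2).tolist() for j in js[::2]])
E
```

```text
handletop [ 0.6151 -0.0521  0.2518] 0.0033
nut [ 0.5928 -0.0078  0.2097] 0.0004
boss [ 0.5925 -0.0083  0.1517] 0.0029
[ 0.59312071 -0.00918169  0.155     ] [ 0.59335503 -0.00421663  0.155     ]
-90 [[-0.73, 0.68, 1.08, 1.58, -0.62, 1.26, -2.69], [0.69, 0.52, -1.08, 1.72, 0.49, 1.2, 2.62], [-0.76, 0.51, 1.09, 1.77, -0.49, 1.16, -2.67]]
-75 [[-0.73, 0.68, 1.08, 1.58, -0.62, 1.26, -2.43], [-0.92, 0.51, 1.09, 1.77, -0.49, 1.16, -2.56], [-0.76, 0.51, 1.09, 1.77, -0.49, 1.16, -2.41]]
-60 [[0.17, 0.46, -0.28, 1.55, 0.13, 1.15, -2.76], [-0.92, 0.51, 1.09, 1.77, -0.49, 1.16, -2.3], [0.27, 0.33, -0.29, 1.74, 0.1, 1.09, -2.67]]
-45 [[0.2, 0.46, -0.33, 1.55, 0.16, 1.16, -2.51], [0.26, 0.34, -0.47, 1.74, 0.17, 1.1, -2.62], [0.31, 0.33, -0.34, 1.74, 0.12, 1.09, -2.42]]
-30 [[0.25, 0.47, -0.4, 1.55, 0.19, 1.16, -2.28], [0.32, 0.35, -0.54, 1.73, 0.2, 1.11, -2.38], [0.34, 0.33, -0.38, 1.74, 0.14, 1.1, -2.17]]
-15 [[0.27, 0.48, -0.43, 1.55, 0.21, 1.16, -2.03], [0.35, 0.36, -0.59, 1.73, 0.22, 1.11, -2.14], [0.37, 0.34, -0.41, 1.74, 0.15, 1.1, -1.92]]
0 [[0.3, 0.48, -0.46, 1.55, 0.23, 1.17, -1.78], [0.3
[... 230 characters left out ...]
 [[0.37, 0.5, -0.56, 1.54, 0.28, 1.18, -1.3], [0.42, 0.38, -0.68, 1.73, 0.26, 1.12, -1.38], [0.47, 0.36, -0.55, 1.73, 0.2, 1.11, -1.18]]
45 [[0.41, 0.51, -0.62, 1.54, 0.31, 1.19, -1.06], [0.43, 0.38, -0.69, 1.73, 0.27, 1.12, -1.13], [0.49, 0.36, -0.57, 1.73, 0.22, 1.11, -0.93]]
60 [[0.43, 0.52, -0.66, 1.54, 0.34, 1.2, -0.81], [0.43, 0.39, -0.69, 1.73, 0.27, 1.12, -0.87], [0.51, 0.37, -0.6, 1.73, 0.23, 1.11, -0.68]]
75 [[0.45, 0.53, -0.69, 1.54, 0.35, 1.2, -0.56], [0.44, 0.39, -0.71, 1.73, 0.28, 1.12, -0.61], [0.53, 0.37, -0.63, 1.73, 0.24, 1.12, -0.43]]
90 [[0.47, 0.54, -0.72, 1.54, 0.37, 1.2, -0.31], [0.46, 0.39, -0.73, 1.73, 0.29, 1.13, -0.36], [0.56, 0.38, -0.66, 1.73, 0.25, 1.12, -0.18]]
```

```bash
cat >> h.py <<'E'
from scipy.spatial.transform import Rotation as R
Q=(R.from_euler('z',30,degrees=True)*R.from_quat([1,0,0,0])).as_quat()
E
python3 - <<'E'
from h import *
r.move_l([.189,-.596,.34],feed=.3)
r.goto([.6151,-.0521,.33],Q)
print(current_time_s(),current_joint_positions().round(2) if hasattr(current_joint_positions(),'round') else current_joint_positions())
a=optics.capture("scene");b=optics.capture("top")
o=np.hstack([cv2.resize(a[130:280,190:340],(400,400)),cv2.resize(b[120:270,200:350],(400,400))])
cv2.imwrite("pics/above.png",o[:,:,::-1])
print(current_contact_force(),current_tool_pos())
E
```

```text
3.1917 [ 0.48  0.38 -0.61  1.48  0.22  1.35 -1.19]
[ 0.12891557  0.34610398 -0.06410644] [ 0.61505532 -0.05288498  0.32993198]
```

View pics/above.png

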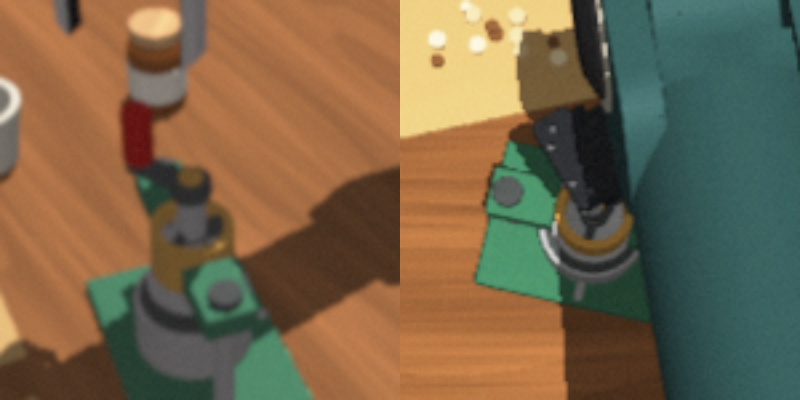

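In the scene crop the handle is at (137,130), between the two fingers above it at x≈65 and x≈195. The top view is blocked by the arm, so the scene camera has to watch the hub. Next I descend and grip.

```bash
python3 - <<'E'
from h import *
f=lambda:np.round(current_contact_force(),2)
r.move_l([.6151,-.0521,.234],Q,feed=.1); print(f())
fingers.close(17); print(current_grip_width(),f(),current_tool_pos())
r.move_l(np.array([.6151,-.0521,.239]),feed=.05); print(f(),current_tool_pos(),current_time_s())
a=optics.capture("scene"); cv2.imwrite("pics/grip.png",cv2.resize(a[130:280,190:340],(500,500))[:,:,::-1])
E
```

```text
[-0.21  0.45 -0.13]
0.025728224630476106 [ 1.39 -1.27  0.05] [ 0.61516255 -0.05224175  0.23402605]
[-0.03 -1.68 -1.44] [ 0.6150805  -0.05226858  0.23930432] 5.7083
```

View pics/grip.png

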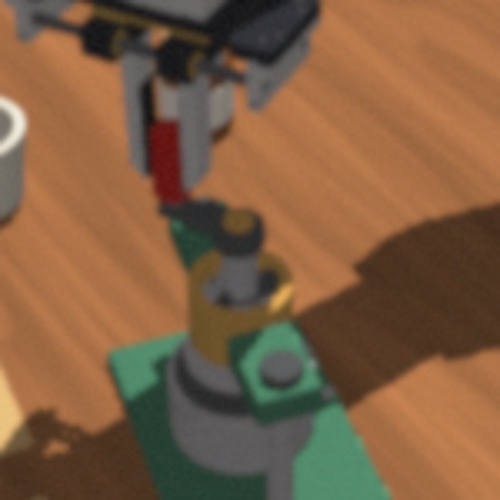

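The handle is gripped: 25.7 mm opening, with the pads on the red cylinder at crop (168,160). The hub is visible at (240,220), so I start turning backward and log force and nut height.

```bash
cat >> h.py <<'E'
import json,os
def nut():
    im=optics.capture("scene"); h,s,v=cv2.split(cv2.cvtColor(im,cv2.COLOR_RGB2HSV))
    m=((h>10)&(h<28)&(s>110)&(v>70)).astype(np.uint8); f=np.zeros_like(m); f[184:206,250:274]=m[184:206,250:274]
    ys,xs=np.nonzero(f[:206]); N,l,st,c=cv2.connectedComponentsWithStats(f)
    i=min(range(1,N),key=lambda i:abs(c[i][0]-261.5)+abs(c[i][1]-195)+(st[i,4]<15)*99) if N>1 else 0
    return c[i].round(1).tolist(),int(st[i,4])
S=json.load(open('s.json')) if os.path.exists('s.json') else dict(c=[.593,-.0083],th=None,rad=.0493,z=.2392)
if S['th'] is None:
    S['th']=float(np.arctan2(-.0523+.0083,.6151-.593)); 
def step(d,dz=0,k=.0002,feed=.05):
    S['th']+=d; S['z']+=dz; u=np.array([np.cos(S['th']),np.sin(S['th'])])
    r.move_l([*(np.array(S['c'])+S['rad']*u),S['z']],Q,feed=feed)
    F=np.array(current_contact_force()); fr=F[:2]@u; ft=F[:2]@np.array([-u[1],u[0]])
    S['rad']+=float(np.clip(k*fr,-.0006,.0006)); json.dump(S,open('s.json','w'))
    p=np.array(current_tool_pos())[:2]-S['c']
    return dict(th=round(S['th'],3),ath=round(float(np.arctan2(p[1],p[0])),3),rad=round(S['rad'],4),fr=round(fr,2),ft=round(ft,2),fz=round(F[2],2),t=round(current_time_s(),2))
E
python3 - <<'E'
from h import *
print(S['th'],nut())
for i in range(6): print(*step(.1).values(),nut())
E
```

```text
-1.1053321893652537 ([264.3, 191.7], 321)
-1.005 -0.996 0.0498 2.65 1.63 -0.75 6.06 ([264.2, 191.7], 327)
-0.905 -0.894 0.0497 -0.46 2.54 -0.34 6.36 ([264.2, 191.6], 322)
-0.805 -0.797 0.0498 0.12 1.58 -0.58 6.66 ([264.3, 191.7], 321)
-0.705 -0.698 0.0497 -0.09 2.43 -0.79 6.96 ([264.4, 191.7], 316)
-0.605 -0.596 0.0502 2.08 2.71 -1.42 7.26 ([264.4, 191.7], 316)
-0.505 -0.494 0.0501 -0.06 1.14 -0.45 7.56 ([264.4, 191.7], 313)
```

```bash
python3 - <<'E'
from h import *
fr=[]
for i in range(22):
    d=step(.1); fr.append(optics.capture("scene")[180:230,240:290]); print(*d.values())
    if d['ft']<-4.5 or d['th']-d['ath']>.05: break
np.save('back.npy',fr)
sel=[fr[int(j)] for j in np.linspace(0,len(fr)-1,8)]
o=np.vstack([np.hstack([cv2.resize(x,(200,200)) for x in sel[k:k+4]]) for k in(0,4)])
cv2.imwrite("pics/back.png",o[:,:,::-1])
E
```

```text
-0.405 -0.393 0.0502 0.2 0.86 0.01 7.86
-0.305 -0.294 0.0505 1.34 1.89 0.06 8.16
-0.205 -0.196 0.0507 1.01 0.57 -0.77 8.46
-0.105 -0.098 0.0505 -0.82 0.88 -0.66 8.76
-0.005 0.01 0.0508 1.6 1.87 -0.71 9.06
0.095 0.109 0.0508 0.01 3.29 -1.0 9.36
0.195 0.187 0.0511 1.42 -2.78 -0.08 9.66
0.295 0.238 0.0514 1.4 -14.73 -0.57 9.96
```

View pics/back.png

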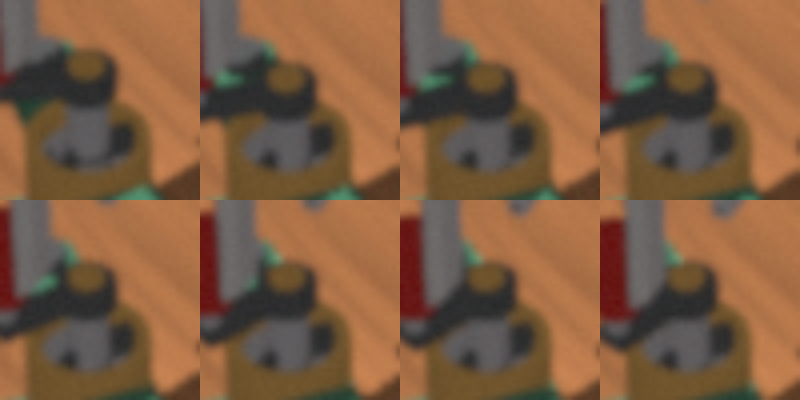

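The drop shows clearly between the first two frames: the nut goes from row 65 to row 77 of 200 (about 3 px, roughly 10 mm), at a world angle between −0.39 and −0.29. The wall then came at about 0.19–0.24, which fits crank −0.35. That puts crank 0 near world −0.16 and the drop near +0.15. Next is one full turn forward of the drop, to a world angle of about −6.6, following the screw down.

```bash
python3 - <<'E'
from h import *
S['th']=.2; n=0; fr=[]
N=48; d=(-6.60-.2)/N
for i in range(N):
    o=step(d,-.018/N,feed=.06)
    if i%4==3: print(*o.values())
    if i%7==0 : fr.append(optics.capture("scene")[180:230,240:290])
    if o['ft']>8 or abs(o['fr'])>12 or abs(o['fz'])>10: print('STOP',o); break
r.pause(.3); print(current_tool_pos(),current_contact_force(),current_grip_width(),current_time_s())
a=optics.capture("scene"); fr.append(a[180:230,240:290]); fr=fr[-8:]
o=np.vstack([np.hstack([cv2.resize(x,(200,200)) for x in fr[k:k+4]]) for k in(0,4)])
cv2.imwrite("pics/fwd.png",o[:,:,::-1]); cv2.imwrite("pics/end.png",cv2.resize(a[130:280,190:340],(500,500))[:,:,::-1])
E
```

```text
-0.367 -0.382 0.0501 -0.75 -2.65 -1.21 11.22
-0.933 -0.942 0.0494 -0.56 -2.39 0.3 12.28
-1.5 -1.509 0.0488 0.88 -2.94 0.36 13.4
-2.067 -2.078 0.0485 0.53 -2.59 -0.59 14.52
-2.633 -2.648 0.0488 1.72 -3.05 -0.29 15.58
-3.2 3.067 0.0494 1.51 -3.42 -0.23 16.7
-3.767 2.509 0.0502 0.22 -1.82 -1.48 17.77
-4.333 1.944 0.0509 0.46 -1.05 -0.33 18.88
-4.9 1.373 0.0516 0.79 -2.54 -0.77 19.97
-5.467 0.804 0.0516 -0.36 -3.77 -0.77 21.12
-6.033 0.233 0.0509 -1.12 -3.0 -0.16 22.27
-6.6 -0.332 0.0503 -0.37 -3.22 -0.93 23.33
[ 0.64089805 -0.02402437  0.22118908] [-0.95038131 -2.78172875 -0.42858807] 0.02554231469800979 23.6333
```

View pics/fwd.png

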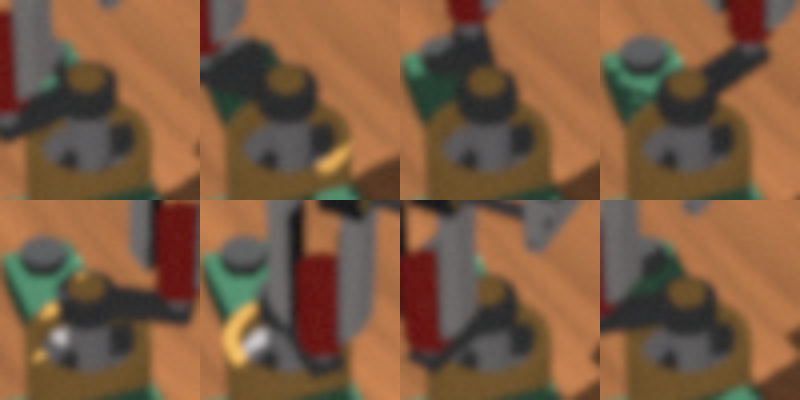

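View pics/end.png

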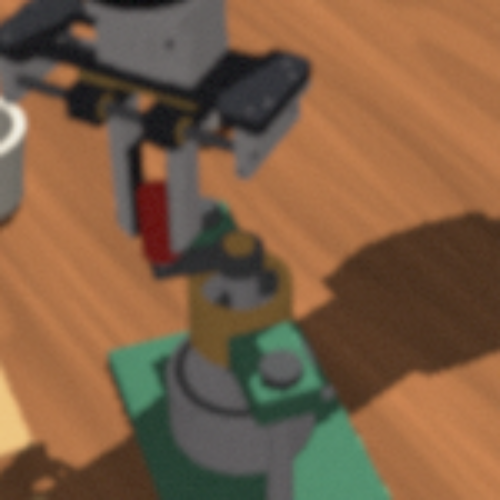

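In the forward frames the nut goes from row 77 to row 92 of 200, so it sank about one pitch. In the end view the handle is still gripped at (157,225), back at the drop angle. I relieve the small residual tangential push, check that it is still, and hand in.

```bash
python3 - <<'E'
from h import *
print(step(-.01,feed=.02))
for i in range(3):
    r.pause(.4); print(np.round(current_tool_pos(),4),np.round(current_contact_force(),2),np.abs(current_joint_velocities()).max().round(4),current_grip_width())
im=optics.capture("top"); o=cv2.imread("pics/top0.png")[:,:,::-1]
for n,(x0,y0,x1,y1) in dict(bowl=(98,233,162,297),tin=(110,170,150,205),mortar=(385,165,430,205),jar=(385,252,430,285)).items():
    print(n,np.abs(im[y0:y1,x0:x1].astype(int)-o[y0:y1,x0:x1]).mean().round(1))
ticket.sign_off(); print(current_time_s())
E
```

```text
{'th': -6.61, 'ath': -0.321, 'rad': 0.0504, 'fr': np.float64(0.33), 'ft': np.float64(-0.05), 'fz': np.float64(0.32), 't': 23.93}
[ 0.6407 -0.0244  0.2212] [1.26 0.59 0.23] 0.0018 0.02567705534821848
[ 0.6407 -0.0244  0.2212] [ 1.12 -0.12  0.11] 0.0009 0.025820379420473796
[ 0.6406 -0.0244  0.2212] [ 0.67 -0.16  0.22] 0.0018 0.025558293665315573
bowl 13.7
tin 11.1
mortar 11.6
jar 11.4
the job is handed in; nothing more can be done
the job is handed in; nothing more can be done
```

The screw is in the thread and turned forward one full turn, and I handed the job in at about 25 s with the handle still gripped.

- **Backward:** I gripped the handle at 17 N and turned counter-clockwise. The scene camera showed the hub drop about 3 px, roughly 10 mm, at a world angle of about −0.35. The backward wall came at about +0.2, with up to 15 N of tangential push as I ran into it.
- **Forward:** I turned clockwise to −6.61, about 6.26 rad past my estimate of the drop. That estimate is only good to about ±0.05 rad, because the drop fell between two pictures. I lowered the gripper 18 mm on the way, and the hub sank another 3–4 px, about one pitch.
- **At the end:** over 1.2 s the tool stayed within 0.1 mm, the outside force was about 1.4 N or less, and the grip stayed at 25.7 mm around the 26 mm handle.

**Bystanders not confirmed:** the before/after picture check was inconclusive. The patches around the bowl, tin, mortar and jar all differed by a similar 11–14 grey levels. That looks like noise or a lighting change rather than movement, but I did not locate them again. The planned path stayed clear of them, and none of the forces I read suggested touching one.

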